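Slide a test cartridge along the guide rail into the reader's corner pocket

TASK

Get the long test cartridge ready for reading: with your fingertips push it over the deck until its side lies flat against the guide rail, and only then slide it along the rail into the corner pocket, until it stops against the end stop and still lies snug along the rail. Keep it flat on the deck, never pick it up, leave the other things where they are, and take your hand away at the end.

Things in the scene. Friction and masses are not known exactly. Their poses are not given: they have to be found in the camera images.
- reader: fixed cartridge reader, a low white desktop unit, 220 mm (its x) by 350 mm (its y), with a flat grey deck 36 mm above the work surface. Origin: centre of its underside, z up. The deck in front of the guide rail (reader x from -107 to +45 mm) is free but for the listed things; behind the rail (x 60 to 104 mm) is an operating panel 4 to 7 mm above the deck
- rail_start (a point): the open end of the aluminium guide rail (10 mm wide, 14 mm high above the deck), at deck level on its working face. The rail runs straight along the reader's y from here to the pocket corner, 300 mm away in +y; its working face looks to the reader's -x. Axes as the reader's
- pocket_corner (a point): inner corner of the pocket at deck level, where the rail's working face meets the end stop; axes as the reader's. The end stop (14 mm high, 15 mm thick, reaching from the rail to x = -49 mm here) closes the pocket at +y, its working face looking to -y. The pocket is open above and entered from -y. With the cartridge home its centre is at x = -18, y = -39 mm in this frame
- lip_mouth (a point): near end of the pocket's front lip, at deck level on its inner face, 39 mm from the rail; axes as the reader's. The lip, 8 mm high and 6 mm thick, runs parallel to the rail from here 40 mm in +y to the end stop. In -y of this point a slanted lead-in, 8 mm high, leans outwards to about x = -12, y = -14 mm here. The rear 38 mm of a cartridge that is home stand out before the lip
- cartridge_centre (a point): centre (10 mm above the underside) of the long test cartridge: loose flat white block, 36 mm (its x) by 78 mm (its y), 20 mm high, 60 g, two result windows towards +y, two wells and grip ribs towards -y. Lies on the deck before the rail, its y within 0.35 rad of the reader's y, 96 to 151 mm short of home along the rail. Slides under 1 N of push. Its +y end enters the pocket first
- short_cartridge: a short test cartridge, 24 mm in its own x by 52 mm in its own y by 14 mm high, one result window, lying on the deck's front part level with the pocket; to be left alone. Origin: centre of its underside
- dropper: dropper bottle, 20 mm across, 58 mm high, standing at the deck's front corner beside the pocket; to be left alone. Origin: centre of its underside
- pot: small reagent pot with a lid, 34 mm across, 28 mm high, standing at the deck's front corner away from the pocket; to be left alone. Origin: centre of its underside
- tube_rack: white rack with small capped tubes, 65 mm in its x by 150 mm in its y, 71 mm high, on the counter; to be left alone. Origin: centre of its underside
- kidney_dish: steel kidney dish, about 105 mm in its x by 200 mm in its y, 38 mm high, on the counter; to be left alone. Origin: near the centre of its underside
- timer: flat digital timer, 62 by 70 mm, 18 mm high, on the counter; to be left alone. Origin: centre of its underside
- gel_bottle: blue pump bottle of hand gel, 75 by 75 mm, 186 mm high, on the counter; to be left alone. Origin: centre of its underside
There are look-alikes about, which are no part of the job. What is shaped like the part that bears cartridge_centre but pink is not meant.

How it is judged (in metres and radians):
On the way:
1. the long cartridge lies flat against the guide rail, before its front end has entered the pocket (x of cartridge_centre in the frame of pocket_corner above -0.0215 m and angle between the y axis of cartridge_centre and the y axis of pocket_corner, either way round below 0.06 rad and y of cartridge_centre in the frame of pocket_corner below -0.086 m), for 0.2 s.
At the end, for the whole second after the job is handed in: the long cartridge lies flat and still on the deck in the corner pocket: its front end within 3 mm of the end stop, its side within 3.5 mm of the rail and parallel to it within 0.06 rad (x of cartridge_centre in the frame of pocket_corner between -0.0215 and -0.015 m and y of cartridge_centre in the frame of pocket_corner between -0.042 and -0.036 m and z of cartridge_centre in the frame of pocket_corner below 0.013 m and angle between the y axis of cartridge_centre and the y axis of pocket_corner, either way round below 0.06 rad and angle between cartridge_centre's own z axis and vertical below 0.05 rad and linear speed of cartridge below 0.01 m/s); the robot touches nothing.
It fails at once if the long cartridge is lifted off the deck (by more than 6 mm) or tipped up (z of cartridge_centre in the frame of pocket_corner above 0.016 m or angle between cartridge_centre's own z axis and vertical above 0.2 rad).
It fails at once if the long cartridge is pushed off the deck (z of cartridge_centre in the frame of pocket_corner below 0.004 m).
It fails at once if another thing is moved by more than 10 mm (distance of any of short_cartridge, dropper, pot, tube_rack, kidney_dish, timer, gel_bottle from where it was at the start of the episode above 0.01 m).
It also fails if it takes over 43 s, if anything falls off the work surface, if the arm or the gripper's body presses on something with over 40 N, if the wrist force passes 120 N, or if a joint passes its speed limit or range.

ROBOT

A 6-joint arm with a two-finger parallel gripper is mounted at the origin on the work surface. World frame = base frame: x ahead of the robot, y to its left, z up, the work surface at z = 0. Lengths are in mm, angles in rad, forces in N, time in s.
With the tool pointing down it reaches from about 400 to 925 mm from the base axis. Payload 12.5 kg.
Tool frame: the origin (TCP) lies midway between the tips of the shut fingers; the grasp point (between the pads) lies 19 mm behind it; z points along the fingers, y is the line along which they close (so a half turn about z gives the same grasp; the last joint's range is limited). The gripper opens to 95 mm and grips with 3 to 60 N. Pads are 20 mm wide; open, the fingers measure 119 mm over their backs; the gripper's body (75 mm by 180 mm) begins 59 mm behind the grasp point.
Start: joints at [-1.274, 0.491, 1.559, -0, 1.092, -0.106], TCP at [245.021, -574.988, 214.661] pointing down, gripper open.
Joint ranges: [-3.1, 3.1], [-0.84, 2.19], [0.05, 2.79], [-1.13, 4.28], [0.06, 2.93], [-2.69, 2.69]. Speed limits (rad/s): [2.22, 2.22, 2.79, 3.14, 3.14, 3.14].

INTERFACE

Orientations are given as [roll, pitch, yaw] about the fixed x, y, z axes, in that order (R = Rz(yaw) Ry(pitch) Rx(roll)).
In Python, from cell import state, read_camera, camera_info, env gives the robot as it stands.
- The arm moves only by the tool move_arm, never from a script. Its argument "commands" is a list of rows, each a list of 3 entries, a list of its own where there are three numbers: the shift along the world's x, y, z in cm, then the turn, a rotation vector about the world's x, y, z in degrees, then the opening, from 0 (shut) to 1 (fully open). A call has 1 to 10 rows; each row shifts and turns the commanded pose from where the row before left it; what a row does not reach is not made up. A row lasts 1/10 s, in which the tool goes at most 50 mm and 8.59 degrees, less where a joint would pass 70% of its speed; a pose out of reach is approached as far as the arm can. A call with a gripper value outside its range is refused whole. The fingers move at their own pace and stop on an object; the grip force is fixed at half the most. Time passes only in rows, so rows that do not move let the fingers close. It gives the time, the measured TCP pose, the force, the opening and the grip force at its end, in the units of the state.
- state(): the state, without advancing time (a new reading comes with each control period).
- read_camera(name): name is "side" or "top" or "wrist"; returns the picture (384x512x3 uint8, blue, green, red); there is no depth.
- camera_info(name): a dict with "K" (3x3 intrinsics, pixels), "cam_to_world" (4x4, takes a point from camera to world coordinates). Camera axes: x right, y down, z forward; pixel columns grow to the right and rows downward; lengths in mm; the calibration is good to about 2 mm. A picture is of the moment at which its call begins: read the wrist's pose just before it. camera_info takes no time and is no camera call; for the wrist camera it gives the pose at the moment of the call.
- env.job_done(): hands the job in; it is judged then, once.
The state is a dict: "t": time; "joints": joint angles; "qvel": joint speeds; "tau": joint torques, N m; "eef_pos": TCP position; "tcp_rot": TCP orientation; "ft_force": force on the tool from outside, world axes, zero at the start; "moment": the same for the moment, N m; "opening": opening from 0.0 (shut) to 1.0 (fully open); "grip_force": force on a finger pad.
Only numpy, scipy, OpenCV 4.12 (cv2) and the standard library are available. Lean on these libraries where they do the work, as an engineer would, in place of code of your own. Each camera call takes 0.05 s, during which the arm holds its last target. There are 200 camera calls.

## Working session

There is one attempt and no reset: what is moved stays moved. The work goes in short steps, Python scripts to look and compute and a tool call to move; the robot and the scene stay as the last step left them, time stands still between calls to the robot, and variables do not carry over. Pictures are saved under pics/ and viewed, at most 10 in all, crops included, and the job is handed in when it is done.

Besides the shell and the picture viewer there is one more tool, called after ">>>" as name(argument=value, ...), one argument or row to a line, values as JSON. move_arm: Moves the arm, as the interface text tells. Its arguments: {"type":"object","properties":{"commands":{"type":"array"}},"required":["commands"]}

```bash
mkdir -p pics
python3 - <<'E'
from cell import *
import cv2,numpy as np
a=read_camera("top");b=read_camera("side")
cv2.imwrite("pics/top0.png",a);cv2.imwrite("pics/side0.png",b)
for n in("top","side"):
    c=camera_info(n);print(n,np.round(c["K"],1).tolist(),np.round(c["cam_to_world"],3).tolist())
print(state())
E
```

```text
top [[460.3, 0.0, 256.2], [0.0, 460.3, 186.3], [0.0, 0.0, 1.0]] [[-0.019, -0.975, 0.219, 232.645], [-1.0, 0.019, -0.004, -14.272], [-0.001, -0.219, -0.976, 1382.146], [0.0, 0.0, 0.0, 1.0]]
side [[422.3, 0.0, 253.2], [0.0, 422.3, 191.0], [0.0, 0.0, 1.0]] [[-0.898, -0.324, 0.297, 162.778], [-0.44, 0.656, -0.614, 682.925], [0.004, -0.682, -0.732, 895.514], [0.0, 0.0, 0.0, 1.0]]
{'t': 0.1, 'joints': array([-1.27357532e+00,  4.91480273e-01,  1.55938806e+00, -2.49190779e-05,
        1.09170084e+00, -1.05587331e-01]), 'qvel': array([ 0.00038541, -0.00189985, -0.00040578,  0.00057503, -0.00027264,
        0.00010746]), 'tau': array([ 2.34757594e-03, -6.13624191e+01, -2.58605164e+01,  6.93828310e-02,
        4.70069284e-02, -6.36017216e-05]), 'eef_pos': array([ 244.96124433, -574.76024653,  214.13214858]), 'tcp_rot': array([-3.14061925e+00, -8.09370213e-05,  4.02819797e-01]), 'ft_force': array([ 0.26580507,  0.33721866, -0.53660961]), 'moment': array([-0.01834021,  0.03059635,  0.01060359]), 'grip_force': 0.0, 'opening': 0.9973314835477278}
```

View pics/top0.png

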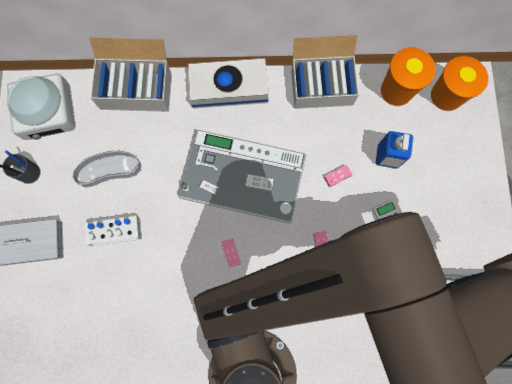

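View pics/side0.png

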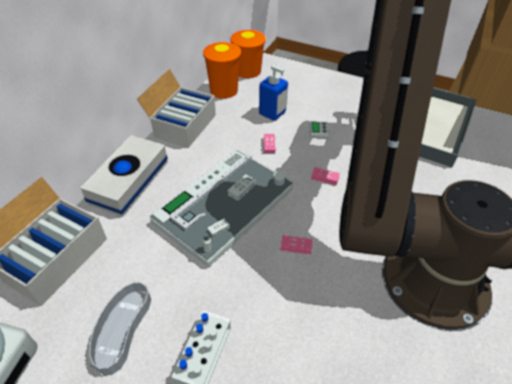

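Top view: the long cartridge is the white block at about (260,182). The short cartridge is at (209,187), the dropper at (184,187) and the pot at (286,208). Pink look-alikes are at (338,176), (231,252) and (321,240). I choose the white one lying on the deck and check it in a close crop.

Run:
```python
import cv2,numpy as np
a=cv2.imread("pics/top0.png")[122:227,172:312];b=cv2.imread("pics/side0.png")[145:270,145:300]
cv2.imwrite("pics/c1.png",cv2.resize(a,None,fx=5.7,fy=5.7,interpolation=cv2.INTER_CUBIC))
cv2.imwrite("pics/c2.png",cv2.resize(b,None,fx=4.8,fy=4.8,interpolation=cv2.INTER_CUBIC))
```

```text
(no output)
```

View pics/c1.png

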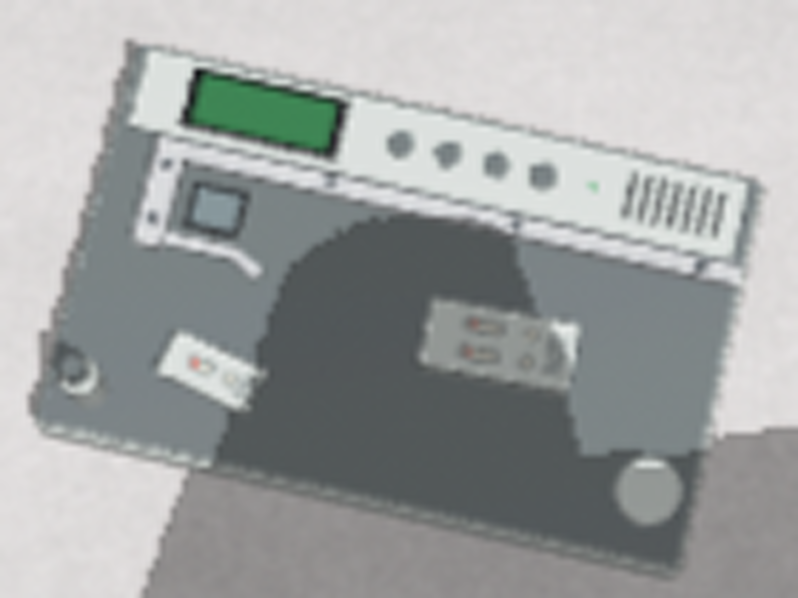

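The crop shows the white long cartridge at (500,340), windows towards the pocket. The pocket is at upper left with its corner at about (180,160), and the lip's lead-in ends at (258,270). The pot is at (648,490). Next are rough world positions, then a wrist-camera look from closer.

```bash
cat > h.py <<'E'
import cv2,numpy as np
from cell import *
def ray(ci,uv,z):
    uv=np.atleast_2d(np.array(uv,float));K=np.array(ci["K"]);T=np.array(ci["cam_to_world"])
    d=np.c_[uv,np.ones(len(uv))]@np.linalg.inv(K).T@T[:3,:3].T
    return T[:3,3]+d*((z-T[2,3])/d[:,2])[:,None]
E
python3 - <<'E'
from h import *
c=camera_info("top")
def p(u,z): return np.round(ray(c,np.array(u)/5.7+[171.6,121.6],z)[:,:2],0).tolist()
print("deck corners front",p([(35,428),(683,575)],36),"panel",p([(130,42),(760,185)],42))
print("rail",p([(180,165),(740,272)],45))
print("cart",p([(432,300),(578,325),(570,388),(422,360)],56))
print("short",p([(210,371)],50),"drop",p([(70,370)],80),"pot",p([(648,490)],64))
w=camera_info("wrist");print(np.round(w["K"],1).tolist(),np.round(w["cam_to_world"],3).tolist())
E
```

```text
deck corners front [[508.0, 215.0], [424.0, -121.0]] panel [[718.0, 167.0], [631.0, -169.0]]
rail [[647.0, 139.0], [583.0, -156.0]]
cart [[568.0, 6.0], [553.0, -69.0], [519.0, -64.0], [536.0, 12.0]]
short [[533.0, 122.0]] drop [[529.0, 191.0]] pot [[464.0, -102.0]]
[[279.8, 0.0, 253.2], [0.0, 279.8, 189.3], [0.0, 0.0, 1.0]] [[0.392, -0.883, -0.258, 317.612], [-0.92, -0.377, -0.109, -543.24], [-0.001, 0.28, -0.96, 383.305], [0.0, 0.0, 0.0, 1.0]]
```

>>> move_arm(
  commands=[
    [[1.3,3,0],[0,0,-3.7],1],
    [[1.3,3,0],[0,0,-3.7],1],
    [[1.3,3,0],[0,0,-3.7],1],
    [[1.3,3,0],[0,0,-3.7],1],
    [[1.3,3,0],[0,0,-3.7],1],
    [[1.3,3,0],[0,0,-3.7],1],
    [[1.3,3,0],[0,0,-3.7],1],
    [[1.3,3,0],[0,0,-3.7],1],
    [[1.3,3,0],[0,0,-3.7],1],
    [[1.3,3,0],[0,0,-3.7],1],
  ],
)

```text
t: 1.1
eef_pos: [375.3, -273.7, 214.6]
tcp_rot: [-3.142, 0.0, -0.246]
ft_force: [0.2, 0.1, 0.0]
opening: 1.001
grip_force: 0.0
```

>>> move_arm(
  commands=[
    [[1.3,3,0],[0,0,0],1],
    [[1.3,3,0],[0,0,0],1],
    [[1.3,3,0],[0,0,0],1],
    [[1.3,3,0],[0,0,0],1],
    [[1.3,3,0],[0,0,0],1],
    [[1.3,3,-0.5],[0,0,0],0.6],
    [[1.3,3,-0.5],[0,0,0],0.6],
    [[1.3,3,-1],[0,0,0],0.6],
    [[1.3,3,-1],[0,0,0],0.6],
    [[0,0,0],[0,0,0],0.6],
  ],
)

```text
t: 2.1
eef_pos: [492.3, -2.4, 183.4]
tcp_rot: [-3.142, 0.002, -0.24]
ft_force: [-1.2, -0.5, -0.2]
opening: 0.642
grip_force: 0.0
```

Run:
```python
from h import *
import pickle
c=camera_info("wrist");a=read_camera("wrist")
pickle.dump(c,open("w1.pkl","wb"));cv2.imwrite("pics/w1.png",a)
cv2.imwrite("pics/w1b.png",cv2.resize(a,None,fx=1.5625,fy=1.5625,interpolation=cv2.INTER_CUBIC))
```

```text
(no output)
```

View pics/w1b.png

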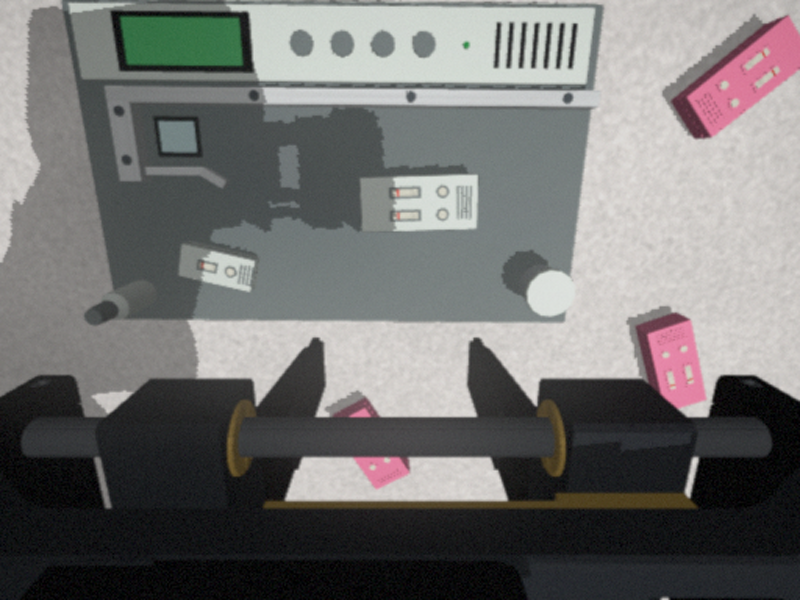

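The wrist view shows the white cartridge's top at corners (361,177), (478,174), (478,229) and (361,232). The rail's front edge runs from (130,104) to (597,106), the end stop face is at x≈141, and the pot is at (550,292).

Run:
```python
from h import *
import pickle
c=pickle.load(open("w1.pkl","rb"));s=1.5625
def p(u,z): return ray(c,np.array(u)/s-0.3,z)[:,:2]
r=p([(141,104),(597,107)],50);d=r[0]-r[1];yaw=np.arctan2(-d[0],d[1]);print("rail top edge",np.round(r,1),yaw,np.linalg.norm(d))
r2=p([(120,320),(565,320)],36);d=r2[0]-r2[1];print("front",np.round(r2,1),np.arctan2(-d[0],d[1]),np.linalg.norm(d))
q=p([(361,177),(478,174),(478,229),(361,232)],56);cc=q.mean(0)
d=q[0]-q[1]+q[3]-q[2];print("cart",np.round(q,1),cc,np.arctan2(-d[0],d[1]),np.linalg.norm(d)/2,np.linalg.norm(q[0]-q[3]))
R=np.array([[np.cos(yaw),-np.sin(yaw)],[np.sin(yaw),np.cos(yaw)]])
for n,x in dict(cart=cc,tcp=state()["eef_pos"][:2],pot=p([(550,292)],64)[0],lip=p([(146,174)],44)[0],lipm=p([(203,175)],44)[0],liplead=p([(222,187)],44)[0],front=r2[1]).items():print(n,np.round((x-r[0])@R,1))
print(state()["eef_pos"],np.round(c["cam_to_world"][:3,3]))
```

```text
rail top edge [[ 645.9  128.4]
 [ 575.  -154.2]] -0.24589778521582337 291.3550774128784
front [[ 510.8  211.8]
 [ 429.8 -119.7]] -0.2394964758132837 341.18943555368617
cart [[569.1   3.1]
 [552.8 -71.6]
 [517.6 -64.9]
 [534.4  12.5]] [543.49102043 -30.21988346] -0.21451286936375014 77.80982616842579 35.95975681253987
cart [ -60.8 -178.8]
tcp [-117.2 -165.6]
pot [-119.1 -269.1]
lip [-43.2   6.8]
lipm [-43.6 -31.9]
liplead [-51.4 -43.9]
front [-149.2 -293.3]
[491.96110558  -3.65872904 183.89492157] [569. -21. 352.]
```

>>> move_arm(
  commands=[
    [[0.1,-0.3,-2],[0,0,-0.1],0.45],
    [[0.1,-0.3,-3],[0,0,-0.1],0.45],
    [[0.1,-0.3,-3],[0,0,0],0.45],
    [[0.1,-0.3,-3],[0,0,0],0.45],
    [[0.1,-0.3,-2],[0,0,0],0.45],
    [[0,0,-1],[0,0,0],0.45],
    [[0,0,0],[0,0,0],0.45],
  ],
)

```text
t: 2.85
eef_pos: [496.5, -20.5, 44.0]
tcp_rot: [3.141, 0.002, -0.247]
ft_force: [-0.8, -0.1, -0.1]
opening: 0.451
grip_force: 0.0
```

>>> move_arm(
  commands=[
    [[0.58,-0.14,0],[0,0,0],0.45],
    [[0.58,-0.14,0],[0,0,0],0.45],
    [[0.58,-0.14,0],[0,0,0],0.45],
    [[0.48,-0.12,0],[0,0,0],0.45],
    [[0.48,-0.12,0],[0,0,0],0.45],
    [[0.48,-0.12,0],[0,0,0],0.45],
    [[0.48,-0.12,0],[0,0,0],0.45],
    [[0.48,-0.12,0],[0,0,0],0.45],
    [[0.48,-0.12,0],[0,0,0],0.45],
    [[0.48,-0.12,0],[0,0,0],0.45],
  ],
)

```text
t: 3.85
eef_pos: [548.4, -32.7, 44.6]
tcp_rot: [3.142, 0.0, -0.246]
ft_force: [-1.1, -0.2, 0.4]
opening: 0.449
grip_force: 0.1
```

>>> move_arm(
  commands=[
    [[0.2,-0.05,0],[0,0,0],0.45],
    [[0.2,-0.05,0],[0,0,0],0.45],
    [[0,0,0],[0,0,0],0.45],
  ],
)

```text
t: 4.15
eef_pos: [552.2, -33.6, 44.6]
tcp_rot: [3.141, -0.0, -0.246]
ft_force: [0.5, -0.5, 0.2]
opening: 0.451
grip_force: 0.0
```

>>> move_arm(
  commands=[
    [[0.15,-0.04,0],[0,0,0],0.45],
    [[0.15,-0.04,0],[0,0,0],0.45],
    [[0,0,0],[0,0,0],0.45],
  ],
)

```text
t: 4.45
eef_pos: [555.2, -34.4, 44.7]
tcp_rot: [3.142, -0.0, -0.246]
ft_force: [0.1, 0.2, -0.1]
opening: 0.447
grip_force: 0.0
```

Run:
```python
from h import *
import pickle
c=camera_info("wrist");a=read_camera("wrist")
pickle.dump(c,open("w2.pkl","wb"));cv2.imwrite("pics/w2.png",a)
cv2.imwrite("pics/w2b.png",cv2.resize(a,None,fx=1.5625,fy=1.5625,interpolation=cv2.INTER_CUBIC))
```

```text
(no output)
```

View pics/w2b.png

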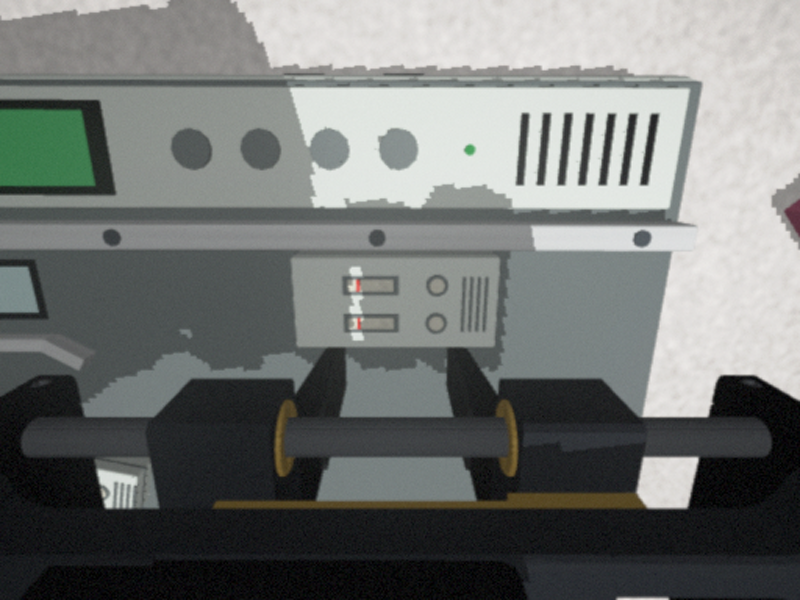

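The view shows the cartridge's top from (293,255) to (500,347), parallel to the rail (edge at row 250) with about a 2 mm gap left. I push on to contact.

>>> move_arm(
  commands=[
    [[0.1,-0.02,0],[0,0,0],0.45],
    [[0.1,-0.02,0],[0,0,0],0.45],
    [[0,0,0],[0,0,0],0.45],
  ],
)

```text
t: 4.8
eef_pos: [556.7, -34.7, 44.6]
tcp_rot: [3.141, 0.001, -0.246]
ft_force: [-1.7, 1.0, 0.1]
opening: 0.449
grip_force: 1.1
```

>>> move_arm(
  commands=[
    [[0.1,-0.02,0],[0,0,0],0.45],
    [[0,0,0],[0,0,0],0.45],
  ],
)

```text
t: 5.0
eef_pos: [556.8, -34.7, 44.5]
tcp_rot: [3.141, 0.003, -0.247]
ft_force: [-6.8, 2.1, 4.4]
opening: 0.447
grip_force: 3.3
```

>>> move_arm(
  commands=[
    [[0.1,-0.02,0],[0,0,0],0.45],
    [[0,0,0],[0,0,0],0.45],
  ],
)

```text
t: 5.2
eef_pos: [556.9, -34.7, 44.5]
tcp_rot: [3.141, 0.005, -0.247]
ft_force: [-10.7, 1.7, 7.2]
opening: 0.452
grip_force: 5.4
```

Contact: force has risen to 11 N, so the cartridge lies flat against the rail. I back off and go over to behind its rear end.

>>> move_arm(
  commands=[
    [[-0.3,0.07,0],[0,0,0],0.45],
    [[-0.7,0.17,0],[0,0,0],0.45],
    [[0,0,2],[0,0,0],0.45],
    [[0,0,2.5],[0,0,0],0.3],
    [[0.55,-1.7,0],[0,0,0],0],
    [[0.55,-1.7,0],[0,0,0],0],
    [[0.55,-1.75,0],[0,0,0],0],
    [[0.55,-1.75,0],[0,0,0],0],
    [[0,0,0],[0,0,0],0],
    [[0,0,0],[0,0,0],0],
  ],
)

```text
t: 6.2
eef_pos: [570.7, -102.5, 88.9]
tcp_rot: [-3.142, 0.001, -0.248]
ft_force: [-0.2, -0.4, -0.4]
opening: 0.008
grip_force: 0.0
```

Run:
```python
from h import *
import pickle
c=camera_info("wrist");a=read_camera("wrist")
pickle.dump(c,open("w3.pkl","wb"));cv2.imwrite("pics/w3.png",a)
cv2.imwrite("pics/w3b.png",cv2.resize(a,None,fx=1.5625,fy=1.5625,interpolation=cv2.INTER_CUBIC))
y=-0.246;R=np.array([[np.cos(y),-np.sin(y)],[np.sin(y),np.cos(y)]])
print((state()["eef_pos"][:2]-[645.9,128.4])@R,state()["opening"])
```

```text
[ -16.87487715 -241.76561054] 0.003527664202119442
```

View pics/w3b.png

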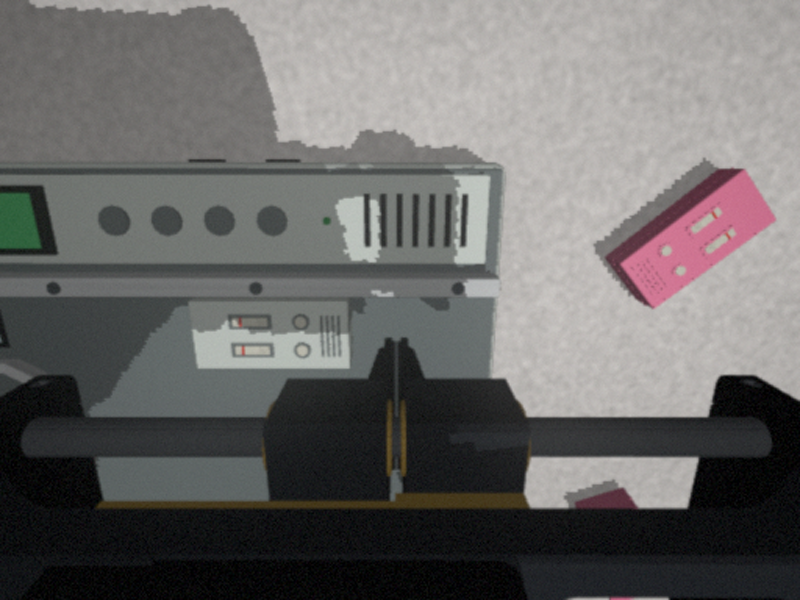

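The cartridge lies along the rail with its rear end at column 350. The shut fingertips are clear behind it, at about column 396.

>>> move_arm(
  commands=[
    [[0,0,-2],[0,0,0],0],
    [[0,0,-2],[0,0,0],0],
    [[0,0,-0.4],[0,0,0],0],
    [[0,0,0],[0,0,0],0],
    [[0.12,0.48,0],[0,0,0],0],
    [[0.12,0.48,0],[0,0,0],0],
    [[0.12,0.48,0],[0,0,0],0],
    [[0.12,0.48,0],[0,0,0],0],
    [[0.12,0.48,0],[0,0,0],0],
    [[0.12,0.48,0],[0,0,0],0],
  ],
)

```text
t: 7.25
eef_pos: [578.6, -72.7, 46.0]
tcp_rot: [3.141, -0.001, -0.246]
ft_force: [0.0, -2.2, 5.0]
opening: 0.005
grip_force: 2.4
```

>>> move_arm(
  commands=[
    [[0.12,0.48,0],[0,0,0],0],
    [[0.12,0.48,0],[0,0,0],0],
    [[0.12,0.48,0],[0,0,0],0],
    [[0.12,0.48,0],[0,0,0],0],
    [[0.12,0.48,0],[0,0,0],0],
    [[0.12,0.48,0],[0,0,0],0],
    [[0,0,0],[0,0,0],0],
  ],
)

```text
t: 7.95
eef_pos: [585.8, -43.6, 46.0]
tcp_rot: [3.142, -0.001, -0.246]
ft_force: [0.1, -0.5, 3.6]
opening: 0.004
grip_force: 1.4
```

Run:
```python
from h import *
import pickle
c=camera_info("wrist");a=read_camera("wrist")
pickle.dump(c,open("w4.pkl","wb"));cv2.imwrite("pics/w4.png",a)
cv2.imwrite("pics/w4b.png",cv2.resize(a,None,fx=1.5625,fy=1.5625,interpolation=cv2.INTER_CUBIC))
y=-0.246;R=np.array([[np.cos(y),-np.sin(y)],[np.sin(y),np.cos(y)]])
print((state()["eef_pos"][:2]-[645.9,128.4])@R,state()["opening"])
```

```text
[ -16.45835616 -181.6308179 ] 0.009528357018447705
```

View pics/w4b.png

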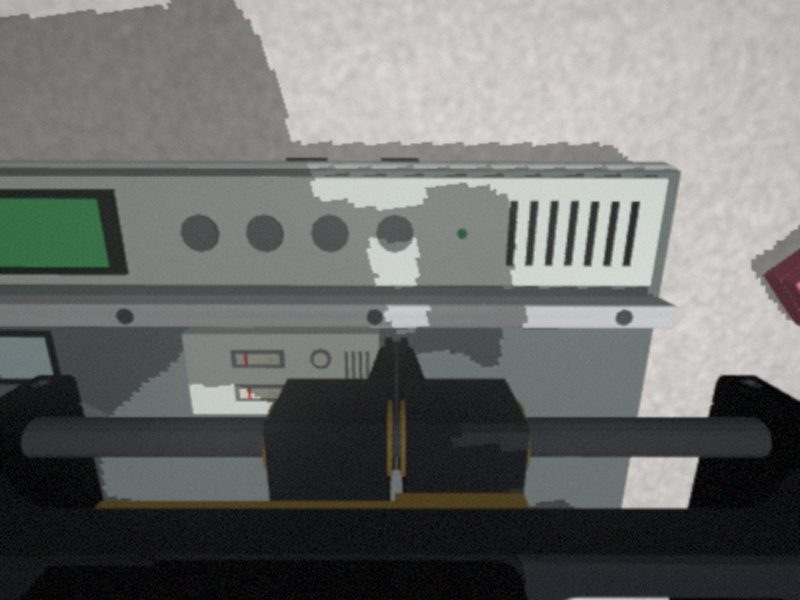

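The cartridge (left edge at column 185, rear at 380) follows along the rail edge, still parallel. I continue.

>>> move_arm(
  commands=[
    [[0.12,0.48,0],[0,0,0],0],
    [[0.12,0.48,0],[0,0,0],0],
    [[0.12,0.48,0],[0,0,0],0],
    [[0.12,0.48,0],[0,0,0],0],
    [[0.12,0.48,0],[0,0,0],0],
    [[0.12,0.48,0],[0,0,0],0],
    [[0.12,0.48,0],[0,0,0],0],
    [[0.12,0.48,0],[0,0,0],0],
    [[0,0,0],[0,0,0],0],
  ],
)

```text
t: 8.9
eef_pos: [595.1, -5.1, 45.7]
tcp_rot: [-3.142, -0.0, -0.246]
ft_force: [0.4, -1.3, 1.0]
opening: 0.007
grip_force: 0.0
```

>>> move_arm(
  commands=[
    [[0.12,0.48,0],[0,0,0],0],
    [[0.12,0.48,0],[0,0,0],0],
    [[0.12,0.48,0],[0,0,0],0],
    [[0.12,0.48,0],[0,0,0],0],
    [[0.12,0.48,0],[0,0,0],0],
    [[0.12,0.48,0],[0,0,0],0],
    [[0.12,0.48,0],[0,0,0],0],
    [[0.12,0.48,0],[0,0,0],0],
    [[0,0,0],[0,0,0],0],
  ],
)

```text
t: 9.8
eef_pos: [604.7, 33.2, 45.7]
tcp_rot: [3.142, -0.0, -0.246]
ft_force: [0.3, -0.1, -0.2]
opening: 0.002
grip_force: 0.0
```

>>> move_arm(
  commands=[
    [[0.07,0.29,0],[0,0,0],0],
    [[0.07,0.29,0],[0,0,0],0],
    [[0.07,0.29,0],[0,0,0],0],
    [[0.07,0.29,0],[0,0,0],0],
    [[0,0,0],[0,0,0],0],
  ],
)

```text
t: 10.3
eef_pos: [607.5, 44.5, 45.7]
tcp_rot: [3.142, -0.0, -0.246]
ft_force: [-0.2, 0.1, 0.6]
opening: 0.007
grip_force: 0.0
```

>>> move_arm(
  commands=[
    [[0.05,0.19,0],[0,0,0],0],
    [[0.05,0.19,0],[0,0,0],0],
    [[0,0,0],[0,0,0],0],
  ],
)

```text
t: 10.6
eef_pos: [608.5, 48.2, 45.7]
tcp_rot: [3.142, -0.0, -0.246]
ft_force: [-0.2, -0.5, -0.4]
opening: 0.001
grip_force: 0.0
```

>>> move_arm(
  commands=[
    [[0.03,0.15,0],[0,0,0],0],
    [[0,0,0],[0,0,0],0],
  ],
)

```text
t: 10.8
eef_pos: [608.8, 49.6, 45.7]
tcp_rot: [3.142, -0.0, -0.246]
ft_force: [0.3, -0.6, 0.9]
opening: 0.005
grip_force: 0.0
```

>>> move_arm(
  commands=[
    [[0.03,0.15,0],[0,0,0],0],
    [[0,0,0],[0,0,0],0],
  ],
)

```text
t: 11.0
eef_pos: [609.0, 51.2, 45.7]
tcp_rot: [3.142, -0.0, -0.246]
ft_force: [-0.1, -1.1, -0.1]
opening: 0.004
grip_force: 0.0
```

>>> move_arm(
  commands=[
    [[0.03,0.15,0],[0,0,0],0],
    [[0,0,0],[0,0,0],0],
  ],
)

```text
t: 11.2
eef_pos: [609.4, 52.7, 45.7]
tcp_rot: [3.142, -0.0, -0.246]
ft_force: [0.4, -0.3, 1.5]
opening: 0.006
grip_force: 0.0
```

>>> move_arm(
  commands=[
    [[0.03,0.12,0],[0,0,0],0],
    [[0,0,0],[0,0,0],0],
  ],
)

```text
t: 11.4
eef_pos: [609.7, 53.9, 45.7]
tcp_rot: [3.142, -0.0, -0.246]
ft_force: [-0.2, -0.4, 0.0]
opening: 0.007
grip_force: 0.0
```

>>> move_arm(
  commands=[
    [[0.03,0.12,0],[0,0,0],0],
    [[0,0,0],[0,0,0],0],
  ],
)

```text
t: 11.6
eef_pos: [609.9, 55.0, 45.6]
tcp_rot: [3.142, 0.0, -0.246]
ft_force: [-0.4, -1.3, -0.3]
opening: 0.004
grip_force: 0.0
```

>>> move_arm(
  commands=[
    [[0.03,0.12,0],[0,0,0],0],
    [[0,0,0],[0,0,0],0],
  ],
)

```text
t: 11.8
eef_pos: [610.3, 56.2, 45.7]
tcp_rot: [3.142, -0.0, -0.246]
ft_force: [0.8, 0.7, 0.3]
opening: 0.001
grip_force: 0.0
```

Run:
```python
from h import *
import pickle
c=camera_info("wrist");a=read_camera("wrist")
pickle.dump(c,open("w5.pkl","wb"));cv2.imwrite("pics/w5.png",a)
cv2.imwrite("pics/w5b.png",cv2.resize(a,None,fx=1.5625,fy=1.5625,interpolation=cv2.INTER_CUBIC))
```

```text
(no output)
```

View pics/w5b.png

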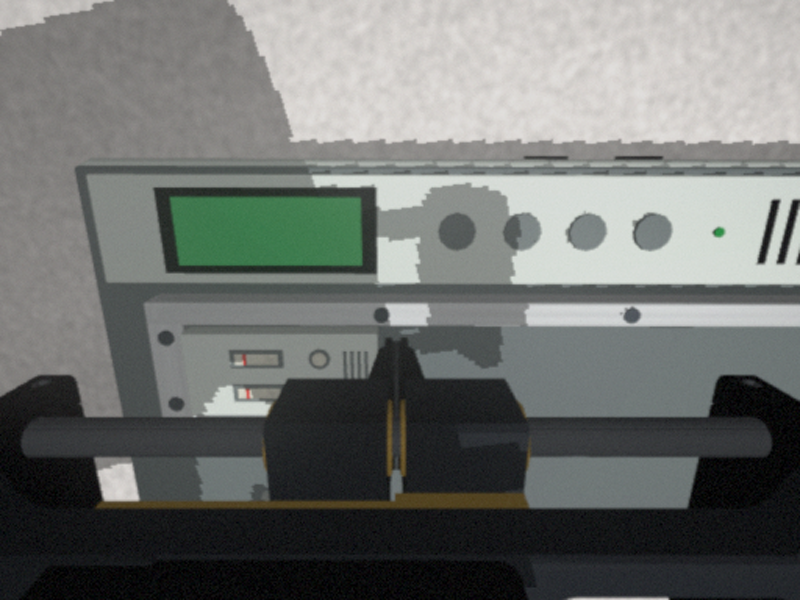

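The cartridge is in the pocket with its front edge at column 183, right by the stop. I push on until force shows.

>>> move_arm(
  commands=[
    [[0.03,0.12,0],[0,0,0],0],
    [[0,0,0],[0,0,0],0],
  ],
)

```text
t: 12.05
eef_pos: [610.4, 57.2, 45.6]
tcp_rot: [3.141, 0.0, -0.246]
ft_force: [-1.8, -2.0, 0.5]
opening: 0.004
grip_force: 1.0
```

>>> move_arm(
  commands=[
    [[0.03,0.12,0],[0,0,0],0],
    [[0,0,0],[0,0,0],0],
  ],
)

```text
t: 12.25
eef_pos: [610.4, 57.6, 45.6]
tcp_rot: [3.14, 0.001, -0.246]
ft_force: [-3.8, -8.1, 1.7]
opening: 0.006
grip_force: 4.6
```

>>> move_arm(
  commands=[
    [[0.03,0.12,0],[0,0,0],0],
    [[0,0,0],[0,0,0],0],
  ],
)

```text
t: 12.45
eef_pos: [610.4, 57.8, 45.6]
tcp_rot: [3.139, 0.001, -0.246]
ft_force: [-3.8, -16.1, 2.9]
opening: 0.005
grip_force: 8.3
```

It is against the stop (16 N). I withdraw and check.

>>> move_arm(
  commands=[
    [[-0.1,-0.3,0],[0,0,0],0],
    [[-0.3,-1.2,0],[0,0,0],0],
    [[0,0,4],[0,0,0],0],
    [[0,0,5],[0,0,0],0],
    [[-3,0,2],[0,0,0],0],
    [[-4,1,0],[0,0,0],0],
    [[-3,1,0],[0,0,0],0],
    [[0,1,0],[0,0,0],0],
    [[0,0,0],[0,0,0],0],
    [[0,0,0],[0,0,0],0],
  ],
)

```text
t: 13.45
eef_pos: [508.1, 74.5, 155.7]
tcp_rot: [-3.141, -0.001, -0.246]
ft_force: [0.2, 0.1, 0.2]
opening: 0.007
grip_force: 0.0
```

Run:
```python
from h import *
import pickle
c=camera_info("wrist");a=read_camera("wrist");print(state()["eef_pos"])
pickle.dump(c,open("w6.pkl","wb"));cv2.imwrite("pics/w6.png",a)
uv=np.array(c["K"])@np.linalg.inv(c["cam_to_world"])[:3]@[628,93,56,1];u,v=(uv[:2]/uv[2]).astype(int);print(u,v)
u0=max(u-95,0);v0=max(v-70,0)
print(u0,v0);cv2.imwrite("pics/w6b.png",cv2.resize(a[v0:v0+140,u0:u0+190],None,fx=4,fy=4,interpolation=cv2.INTER_CUBIC))
```

```text
[508.09343378  74.38734244 155.54881625]
200 69
105 0
```

View pics/w6b.png

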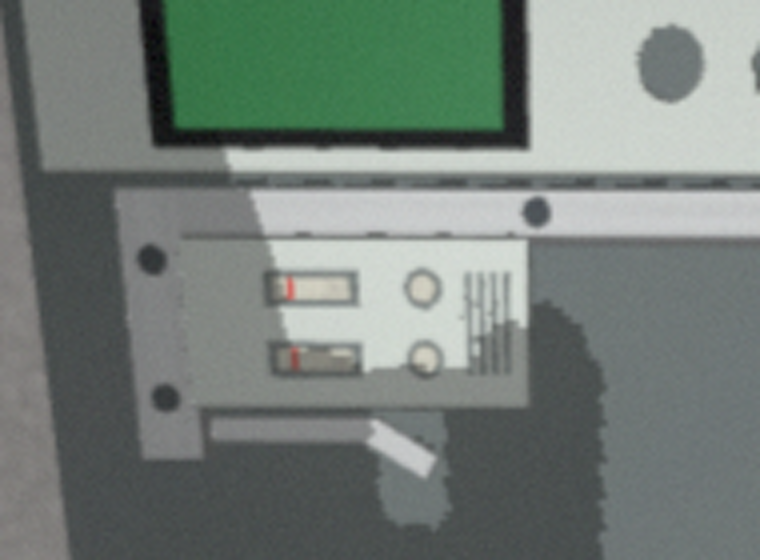

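The cartridge's far side (row 238) meets the rail edge (row 237) all along, and its front end (column 185) meets the stop. A number check on the side gap:

Run:
```python
from h import *
import pickle
c=pickle.load(open("w6.pkl","rb"));y=-.246;R=np.array([[np.cos(y),-np.sin(y)],[np.sin(y),np.cos(y)]])
def p(u,z): return np.round((ray(c,np.array(u)/4+[104.6,-.4],z)[:,:2]-[645.9,128.4])@R,1).tolist()
print("rail",p([(300,236),(700,236)],50),"cart far",p([(190,239),(525,239)],56),"near",p([(198,407),(527,406)],56),"lip inner",p([(215,417),(370,418)],44),"stop",p([(182,300)],50))
```

```text
rail [[0.8, -18.8], [0.8, -108.9]] cart far [[-0.7, 4.0], [-0.7, -69.9]] near [[-36.1, 5.8], [-35.9, -69.7]] lip inner [[-38.1, 6.0], [-38.3, -31.3]] stop [[-12.6, 9.1]]
```

```bash
python3 -c "
from cell import env
print(env.job_done())"
```

```text
the job is handed in; nothing more can be done
None
```

I handed the job in: the long cartridge is in the corner pocket against the end stop, parallel to the rail within about 1.5 mm by the last wrist picture, and the hand is clear; no verdict came back.

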